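Set the stock tags on the parts bins

ROBOT

A 6-joint arm with a two-finger parallel gripper is mounted at the origin on a cart in front of the work surface, level with it; the furniture and walls round the work are solid. World frame = base frame: x ahead of the robot, y to its left, z up, the work surface at z = 0. Lengths are in mm, angles in rad, forces in N, time in s.
With the tool pointing down it reaches from about 300 to 775 mm from the base axis. Payload 14.6 kg.
Tool frame: the origin (TCP) lies at the very end of the fingers, on their centre line; the grasp point (between the pads) lies 19 mm behind it; z points along the fingers, y is the line along which they close (so a half turn about z gives the same grasp; the last joint's range is limited). The gripper opens to 94 mm and grips with 3 to 60 N. Pads are 16 mm wide; open, the fingers measure 119 mm over their backs; the gripper's body (75 mm by 177 mm) begins 78 mm behind the grasp point.
Start: joints at [1.148, 0.3, 1.521, -0, 1.321, -0.067], TCP at [191.584, 515.543, 205.446] pointing down, gripper open.
Joint ranges: [-3.03, 3.03], [-0.79, 2.21], [0.23, 2.52], [-1.04, 4.18], [0, 3.07], [-2.55, 2.55]. Speed limits (rad/s): [2.22, 2.22, 2.57, 3.14, 3.14, 3.14].

INTERFACE

Orientations are given as [roll, pitch, yaw] about the fixed x, y, z axes, in that order (R = Rz(yaw) Ry(pitch) Rx(roll)).
In Python, from cell import manip, optics gives the robot as it stands.
- The arm moves only by the shell command python3 -m crank 'ROWS' [FORCE]. ROWS is JSON, a list of rows, each a list of 7 numbers: the opening in per cent of the stroke, from 0 (shut) to 100 (fully open), then the shift along the tool's x, y, z in mm, then the turn, a rotation vector about the tool's x, y, z in rad. A call has 1 to 10 rows; each row is the pose to reach, as a shift and turn from the pose commanded when the call began, along the tool's axes at that moment; what a row does not reach only later rows make up. A row lasts 1/10 s, in which the tool goes at most 50 mm and 8.59 degrees, less where a joint would pass 70% of its speed; a pose out of reach is approached as far as the arm can. A call with a gripper value outside its range is refused whole. The fingers move at their own pace and stop on an object; FORCE is the grip in N (left out, the last holds). Time passes only in rows, so rows that repeat a pose let the fingers close. It gives the time, the measured TCP pose, the force, the opening and the grip force at its end, in the units of the state.
- manip.read_state(): the state, without advancing time (a new reading comes with each control period).
- optics.camera(name): name is "scene" or "top" or "wrist"; returns (picture, depth): 400x640x3 uint8, red, green, blue; 400x640 float32, mm along the optical axis (not along the pixel's ray), 0 where there is no reading.
- optics.calibration(name): a dict with "camera_matrix" (3x3 intrinsics, pixels), "k1" (the pictures are not rectified: a ray, as slopes to the right and down, at radius r is drawn at 1 + k1 r^2 times it, then the intrinsics apply), "R" (3x3) and "t" (3): a world point X has camera coordinates R X + t. Camera axes: x right, y down, z forward; pixel columns grow to the right and rows downward; lengths in mm; the calibration is good to about 2 mm. A picture is of the moment at which its call begins: read the wrist's pose just before it. calibration takes no time and is no camera call; for the wrist camera it gives the pose at the moment of the call.
- manip.sign_off(): hands the job in; it is judged then, once.
The state is a dict: "clock": time; "joints": joint angles; "qd": joint speeds; "effort": joint torques, N m; "eef_pos": TCP position; "eef_rot": TCP orientation; "wrist_force": force on the tool from outside, world axes, zero at the start; "moment": the same for the moment, N m; "finger_gap": finger opening in mm; "finger_force": force on a finger pad.
Only numpy, scipy, OpenCV 4.12 (cv2) and the standard library are available. Lean on these libraries where they do the work, as an engineer would, in place of code of your own. Each camera call takes 0.05 s, during which the arm holds its last target. There are 200 camera calls.

TASK

Set the stock tags in front of the three parts bins: push tags over gently with the fingertips so that only the full bins show the round disc (tag leaning back toward its bin) and the empty bin shows the bar (tag leaning forward, away from its bin). Do not pinch or lift anything, and leave the parts in the bins and the things on the bench where they are.

Things in the scene. Friction and masses are not known exactly. Their poses are not given: they have to be found in the camera images.
- base: grey base plate fixed to the bench, 148 x 204 x 6 mm; origin: centre of its underside; +x from the tags to the bins (away from the robot), +y left along the row, z up. Three hinged tags in lanes y = 66, 0, -66 mm (hinge line x = -45 mm), a bin behind each (centre x = 40 mm, same y). A tag belongs to the bin straight behind it in its lane; which tag and bin are in which lane varies
- hinge_a (a point): point on the middle of the hinge axis of tag a, 36 mm above the bench; the axis runs along the base's y
- tag_a (a joint): hinge angle of tag a, rad: 0 upright, +0.6 (stop) leaning back toward its bin, round disc (36 mm, on the robot-side face) shown; -0.6 (stop) leaning forward to the robot, bar (38 x 10 mm, on the bin-side face) shown. Swings freely and falls by its weight to the side it leans to. Aluminium plate 46 mm wide, 4 mm thick, about 40 g
- top_a (a point): middle of the upper edge of tag a, 78 mm from its hinge axis; the plate begins 6 mm from the axis, between two steel side plates whose tops are 42 mm above the bench (moves with the tag; about 100 mm above the bench at either stop, 114 mm upright)
- hinge_b (a point): point on the middle of the hinge axis of tag b, 36 mm above the bench; the axis runs along the base's y
- tag_b (a joint): hinge angle of tag b, rad: 0 upright, +0.6 (stop) leaning back toward its bin, round disc (36 mm, on the robot-side face) shown; -0.6 (stop) leaning forward to the robot, bar (38 x 10 mm, on the bin-side face) shown. Swings freely and falls by its weight to the side it leans to. Aluminium plate 46 mm wide, 4 mm thick, about 40 g
- top_b (a point): middle of the upper edge of tag b, 78 mm from its hinge axis; the plate begins 6 mm from the axis, between two steel side plates whose tops are 42 mm above the bench (moves with the tag; about 100 mm above the bench at either stop, 114 mm upright)
- hinge_c (a point): point on the middle of the hinge axis of tag c, 36 mm above the bench; the axis runs along the base's y
- tag_c (a joint): hinge angle of tag c, rad: 0 upright, +0.6 (stop) leaning back toward its bin, round disc (36 mm, on the robot-side face) shown; -0.6 (stop) leaning forward to the robot, bar (38 x 10 mm, on the bin-side face) shown. Swings freely and falls by its weight to the side it leans to. Aluminium plate 46 mm wide, 4 mm thick, about 40 g
- top_c (a point): middle of the upper edge of tag c, 78 mm from its hinge axis; the plate begins 6 mm from the axis, between two steel side plates whose tops are 42 mm above the bench (moves with the tag; about 100 mm above the bench at either stop, 114 mm upright)
- piston_bin: grey open-topped plastic bin, 60 x 60 x 52 mm, 3 mm walls, fixed on the base plate, rim 58 mm above the bench; full: one engine piston fills it. Origin at the centre of its underside (6 mm above the bench), axes as the base; its centre is 85 mm straight behind the hinge of its own tag
- bearing_bin: grey open-topped plastic bin, 60 x 60 x 52 mm, 3 mm walls, fixed on the base plate, rim 58 mm above the bench; full: a stack of three ball bearings, the lower two fixed. Origin at the centre of its underside (6 mm above the bench), axes as the base; its centre is 85 mm straight behind the hinge of its own tag
- empty_bin: grey open-topped plastic bin, 60 x 60 x 52 mm, 3 mm walls, fixed on the base plate, rim 58 mm above the bench; empty. Origin at the centre of its underside (6 mm above the bench), axes as the base; its centre is 85 mm straight behind the hinge of its own tag
- piston: loose bare metal engine piston, 48 mm across, 48 mm high, standing in piston_bin; stays where it is (not above the rim); origin at the centre of its underside
- bearing_3: loose ball bearing, 47 mm across, 14 mm thick, lying on top of the stack in bearing_bin; stays where it is (not above the rim); origin at the centre of its underside
- glue_bottle: bystander, loose: white glue bottle, 53 mm across, 153 mm high; origin at the centre of its underside
- tape_measure: bystander, loose: yellow steel tape measure lying on the bench, 62 x 77 x 35 mm; origin at the centre of its underside

How it is judged (in metres and radians):
At the end, for the whole second after the job is handed in: Every tag in front of a full bin leans back at its stop (joint above +0.5 rad) and the tag in front of the empty bin leans forward at its stop (below -0.5 rad), all at rest; parts within 12 mm and bystanders within 30 mm of where they began (((horizontal distance between hinge_a and piston_bin below 0.096 m and value of joint tag_a above 0.5 rad) or (horizontal distance between hinge_a and bearing_bin below 0.096 m and value of joint tag_a above 0.5 rad) or (horizontal distance between hinge_a and empty_bin below 0.096 m and value of joint tag_a below -0.5 rad)) and ((horizontal distance between hinge_b and piston_bin below 0.096 m and value of joint tag_b above 0.5 rad) or (horizontal distance between hinge_b and bearing_bin below 0.096 m and value of joint tag_b above 0.5 rad) or (horizontal distance between hinge_b and empty_bin below 0.096 m and value of joint tag_b below -0.5 rad)) and ((horizontal distance between hinge_c and piston_bin below 0.096 m and value of joint tag_c above 0.5 rad) or (horizontal distance between hinge_c and bearing_bin below 0.096 m and value of joint tag_c above 0.5 rad) or (horizontal distance between hinge_c and empty_bin below 0.096 m and value of joint tag_c below -0.5 rad)) and velocity of joint tag_a between -0.2 and 0.2 rad/s and velocity of joint tag_b between -0.2 and 0.2 rad/s and velocity of joint tag_c between -0.2 and 0.2 rad/s and distance of each of piston, bearing_3 from where it was at the start of the episode below 0.012 m and distance of each of glue_bottle, tape_measure from where it was at the start of the episode below 0.03 m); the robot touches nothing.
It fails at once if a part in a bin is lifted or shifted by more than 15 mm (distance of any of piston, bearing_3 from where it was at the start of the episode above 0.015 m).
It fails at once if a bystander (glue bottle, tape measure) is lifted or shifted by more than 30 mm (distance of any of glue_bottle, tape_measure from where it was at the start of the episode above 0.03 m).
It fails at once if a tag is pinched or pressed with more than 15 N (contact force between any of the arm, the fingers and tag_a above 15 N or contact force between any of the arm, the fingers and tag_b above 15 N or contact force between any of the arm, the fingers and tag_c above 15 N).
It also fails if it takes over 64 s, if anything falls off the work surface, if the arm or the gripper's body presses on something with over 40 N, if the wrist force passes 120 N, or if a joint passes its speed limit or range.

## Working session

There is one attempt and no reset: what is moved stays moved. The work goes in short steps, Python scripts to look and compute and a shell command to move; the robot and the scene stay as the last step left them, time stands still between calls to the robot, and variables do not carry over. Pictures are saved under pics/ and viewed, at most 10 in all, crops included, and the job is handed in when it is done.

```bash
mkdir -p pics
python3 - <<'E'
from cell import manip, optics
import cv2, numpy as np
for n in ("scene","top"):
    p,d=optics.camera(n); cv2.imwrite(f"pics/{n}0.png",p[:,:,::-1]); np.savez(f"pics/{n}0.npz",p=p,d=d)
    c=optics.calibration(n); print(n,c)
print(manip.read_state())
E
```

```text
scene {'camera_matrix': array([[402.86682238,   0.        , 323.05222841],
       [  0.        , 402.86682238, 202.51640991],
       [  0.        ,   0.        ,   1.        ]]), 'k1': -0.05152794838659714, 'R': array([[ 0.55279967, -0.8331745 ,  0.01525737],
       [-0.5128877 , -0.35461027, -0.78179138],
       [ 0.65677906,  0.4243487 , -0.62335339]]), 't': array([-516.76311568,  194.63699587,  848.96017205])}
top {'camera_matrix': array([[395.4380801 ,   0.        , 318.0816834 ],
       [  0.        , 395.4380801 , 197.13906439],
       [  0.        ,   0.        ,   1.        ]]), 'k1': 0.03469824692306879, 'R': array([[-7.89925728e-04, -9.99936846e-01,  1.12107463e-02],
       [-9.82665434e-01, -1.30213414e-03, -1.85383252e-01],
       [ 1.85386142e-01, -1.11628519e-02, -9.82602345e-01]]), 't': array([-318.19390263,  470.83910252,  862.99767799])}
{'clock': 0.1, 'joints': array([ 1.14840956e+00,  3.00394645e-01,  1.52152231e+00,  4.56157396e-05,
        1.32069981e+00, -6.66081093e-02]), 'qd': array([-0.00156146, -0.00302974, -0.00137106,  0.00138147, -0.00070928,
       -0.00297048]), 'effort': array([ 6.52433428e-04, -5.32648230e+01, -3.53284907e+01,  7.09524332e-02,
        2.35185988e-02, -5.22928201e-05]), 'eef_pos': array([191.4747806 , 515.3420802 , 204.95312899]), 'eef_rot': array([-3.14057375e+00, -1.12250872e-04,  2.78580263e+00]), 'wrist_force': array([0.12079879, 0.14146792, 0.21371944]), 'moment': array([-0.07418022,  0.06177697, -0.05897844]), 'finger_force': 0.0, 'finger_gap': 93.72447814764101}
```

View pics/scene0.png

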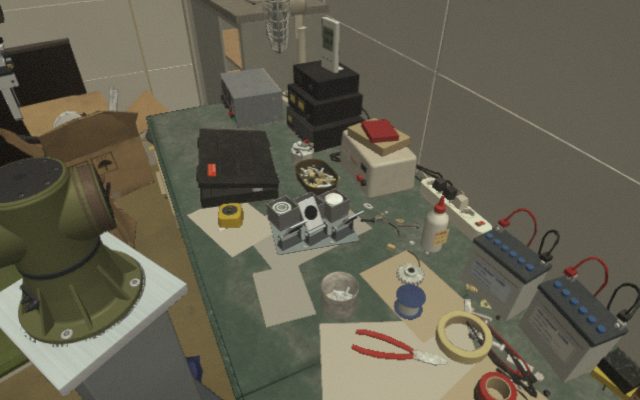

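View pics/top0.png

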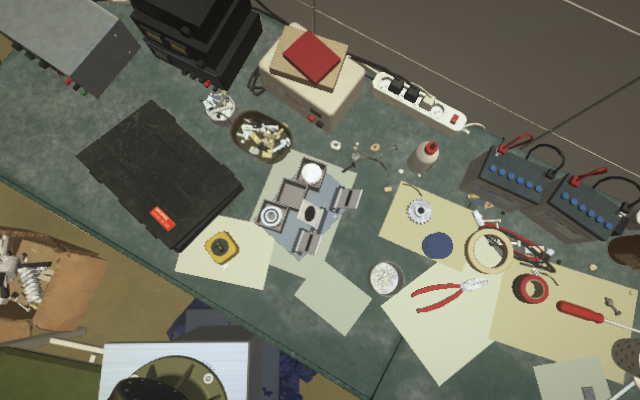

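The scene view shows the base near (315,222), the tape at (230,215) and the glue bottle at (435,225). The top view shows the bearing bin at (271,215), the empty bin at (292,193) and the piston bin at (312,173). The tags are near (308,240), (310,214) and (346,199), so next I'll enlarge them.

Run:
```python
import cv2
a=cv2.imread("pics/top0.png")[140:270,190:390]; b=cv2.imread("pics/scene0.png")[180:260,260:370]
a=cv2.resize(a,(800,520),interpolation=cv2.INTER_CUBIC); b=cv2.resize(b,(770,560),interpolation=cv2.INTER_CUBIC)
cv2.imwrite("pics/a.png",a); cv2.imwrite("pics/b.png",b)
```

```text
(no output)
```

View pics/a.png

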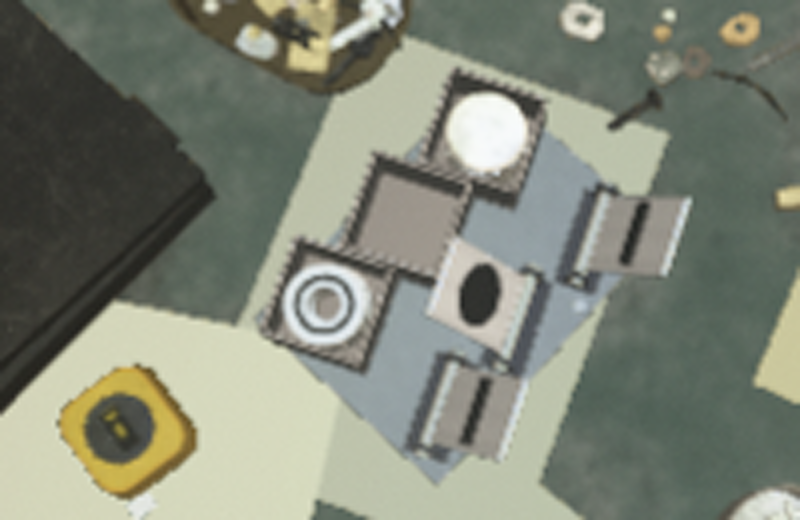

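View pics/b.png

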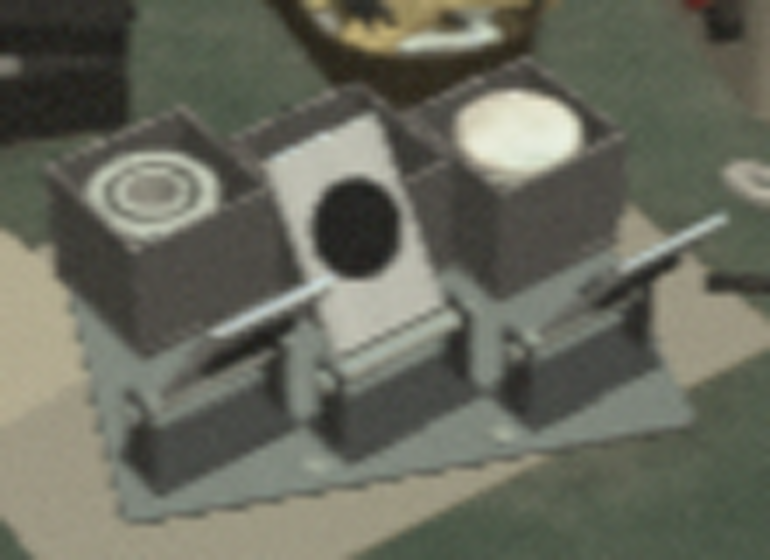

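The crops show the piston lane (right) and the bearing lane (left) with their tags leaning forward, bar up. The middle, empty lane's tag leans back with its disc showing. All three tags need flipping, so I'll measure the base pose.

```bash
cat > h.py <<'E'
import numpy as np,cv2
from cell import optics
def ray(n,uv,z,c=None):
    c=c or optics.calibration(n); k=c["k1"]
    m=cv2.undistortPoints(np.array([[uv]],float),c["camera_matrix"],np.array([k,0,0,0.]))[0,0]
    C=-c["R"].T@c["t"]; d=c["R"].T@np.array([m[0],m[1],1]); return C+d*(z-C[2])/d[2]
E
python3 - <<'E'
from h import *
np.set_printoptions(precision=1,suppress=True)
P={}
for k,(u,v),z in [("binP",(487,136),58),("binE",(408,216),58),("binB",(332,302),58),("topP",(679,236),100),("topE",(442,275),100),("topB",(510,419),100)]:
    P[k]=ray("top",(190+u/4-.4,140+v/4-.4),z); print(k,P[k])
Q={}
for k,(u,v),z in [("binP",(520,132),58),("binE",(0,0),0),("binB",(155,190),58),("topP",(676,240),100),("topE",(320,140),100),("topB",(272,305),100)]:
    if z: print("scene",k,ray("scene",(260+u/7-.4,180+v/7-.4),z))
b=P["binP"]-P["binB"]; print("row yaw (should be 132mm)",np.hypot(*b[:2]),np.degrees(np.arctan2(-b[0],b[1])+0), np.degrees(np.arctan2(b[1],b[0])))
# model fit: base-frame points
x1=45+78*np.sin(.6)
# piston y sign: left(+y) is bearing (image left)
M={"binP":(40,-66),"binE":(40,0),"binB":(40,66),"topP":(-x1,-66),"topE":(-45+78*np.sin(.6),0),"topB":(-x1,66)}
A=np.array([M[k] for k in M]);B=np.array([P[k][:2] for k in M])
H=(A-A.mean(0)).T@(B-B.mean(0));U,S,V=np.linalg.svd(H);R=(U@V).T
t=B.mean(0)-R@A.mean(0);print("yaw",np.arctan2(R[1,0],R[0,0]),"det",np.linalg.det(R),"base",t);print(A@R.T+t-B)
# bystanders: glue and tape
print("glue",ray("top",(424,155),100),"tape",ray("top",(221,246),35))
np.savez("pose.npz",R=R,t=t)
E
```

```text
binP [ 523.5 -302.5   58. ]
binE [ 476.7 -257.9   58. ]
binB [ 427.5 -215.9   58. ]
topP [ 457.6 -406.6  100. ]
topE [ 436.2 -278.8  100. ]
topB [ 359.3 -315.3  100. ]
scene binP [ 522.5 -305.6   58. ]
scene binB [ 420.8 -217.2   58. ]
scene topP [ 457.  -405.5  100. ]
scene topE [ 434.1 -280.   100. ]
scene topB [ 357.2 -316.4  100. ]
row yaw (should be 132mm) 129.36965424429258 -132.0770515330376 -42.07705153303758
yaw 0.9173748888604213 det 1.0000000000000004 base [ 452.8 -288.3]
[[  6.    5.8]
 [  0.4   1.3]
 [ -2.8  -0.6]
 [ -6.6   7.4]
 [ 16.  -10.3]
 [-13.1  -3.6]]
glue [ 555.5 -550.9  100. ] tape [360.2 -98.6  35. ]
```

The bin and tag edges look turned relative to the row and plate direction, and the fit residuals confirm that something is off. I'll check in metric space using depth.

Run:
```python
from h import *
np.set_printoptions(precision=1,suppress=True)
S=3; W=np.zeros((750,750,3),np.uint8); Z=np.full((750,750),-1e9); P=[]
for n in ("top",):
    f=np.load(f"pics/{n}0.npz"); p,d=f["p"],f["d"]; c=optics.calibration(n)
    F=4; p=cv2.resize(p,None,fx=F,fy=F,interpolation=cv2.INTER_LINEAR); d=cv2.resize(d,None,fx=F,fy=F,interpolation=cv2.INTER_NEAREST)
    v,u=np.nonzero(d>0); uv=np.stack([(u+.5)/F-.5,(v+.5)/F-.5],1).astype(float)
    m=cv2.undistortPoints(uv[:,None],c["camera_matrix"],np.array([c["k1"],0,0,0.]))[:,0]
    dd=d[v,u]; X=(np.c_[m,np.ones(len(m))]*dd[:,None]-c["t"])@c["R"]
    col=p[v,u]
    r=((575-X[:,0])*S).astype(int); q=((-175-X[:,1])*S).astype(int)
    ok=(r>=0)&(r<750)&(q>=0)&(q<750); 
    o=np.argsort(X[ok,2]); W[r[ok][o],q[ok][o]]=col[ok][o][:,::-1]; Z[r[ok][o],q[ok][o]]=X[ok,2][o]
Zc=np.clip((Z+5)*2,0,255).astype(np.uint8)
out=np.hstack([cv2.resize(W,(400,400)),cv2.resize(cv2.applyColorMap(Zc,cv2.COLORMAP_JET),(400,400))]); cv2.imwrite("pics/ortho.png",out)
np.savez("ortho.npz",Z=Z)
for lo,hi in ((2,10),(40,50),(54,62),(62,80),(80,110)): 
    mk=((Z>lo)&(Z<hi)).astype(np.uint8)
    print(lo,hi,[(cv2.minAreaRect(k)[0],cv2.minAreaRect(k)[1],cv2.minAreaRect(k)[2]) for k in cv2.findContours(mk,0,2)[0] if cv2.contourArea(k)>800])
```

```text
2 10 []
40 50 []
54 62 []
62 80 []
80 110 []
```

View pics/ortho.png

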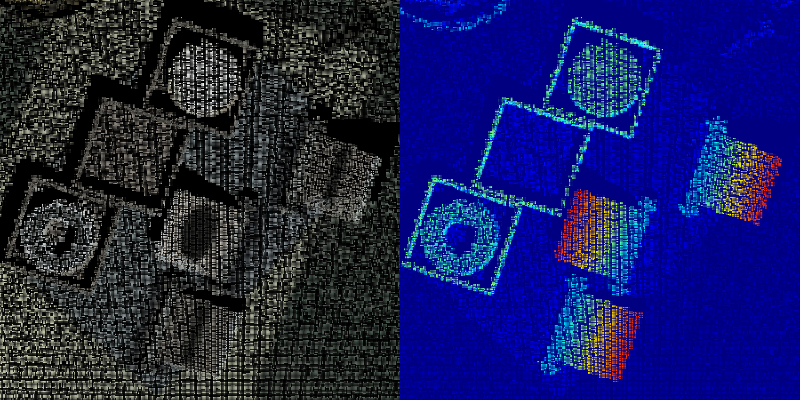

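The metric map shows three bins turned about 70° and staggered, each with a tag about 85 mm away along the plate. The distances pair the piston bin with the right tag, the empty bin with the middle tag and the bearing bin with the lower tag. Next I'll fit the tag planes to get the real swing directions.

Run:
```python
from h import *
np.set_printoptions(precision=2,suppress=True)
Z=np.load("ortho.npz")["Z"]; k=750/400
for n,(x0,x1,y0,y1) in dict(P=(690,790,110,235),E=(545,665,185,300),B=(540,650,275,390)).items():
    r,q=np.mgrid[int(y0*k):int(y1*k),int((x0-400)*k):int((x1-400)*k)]
    z=Z[r,q]; m=(z>52)&(z<104); X=np.c_[575-r[m]/3,-175-q[m]/3,z[m]]
    for _ in range(3):
        c=X.mean(0); N=np.linalg.svd(X-c,full_matrices=False)[2][2]; N*=np.sign(N[2]); e=(X-c)@N; X=X[abs(e)<4]
    h=N[:2]/np.hypot(*N[:2]); tl=np.arccos(N[2])
    dn=-h # lean direction: plate rises opposite to normal horiz
    s=np.array([-h[1],h[0]]); a=(X[:,:2]-c[:2])@s; mid=c[:2]+s*(np.percentile(a,1)+np.percentile(a,99))/2
    at=lambda zz: mid+dn*(zz-c[2])/np.tan(tl)
    # at slope: plate tilt from horizontal = tl
    print(n,len(X),"lean dir yaw deg",np.degrees(np.arctan2(dn[1],dn[0])),"lean from vertical",np.pi/2-tl,"width",np.percentile(a,99)-np.percentile(a,1),"zmax",X[:,2].max(),"hinge36",at(36),"top100",at(100))
```

```text
P 5406 lean dir yaw deg -108.76890362595348 lean from vertical 0.6142084683838123 width 45.526642070409714 zmax 103.60048203436541 hinge36 [ 471.67 -360.82] top100 [ 457.15 -403.55]
E 5279 lean dir yaw deg 71.57009332976921 lean from vertical 0.6228078162637763 width 45.640988486729796 zmax 103.05171902810702 hinge36 [ 419.89 -324.84] top100 [ 434.42 -281.24]
B 5472 lean dir yaw deg -108.40736885447846 lean from vertical 0.618704081983113 width 45.12482201488683 zmax 103.31396031947816 hinge36 [ 373.19 -272.7 ] top100 [ 358.8  -315.94]
```

```bash
cat > go.py <<'E'
import sys,json,numpy as np
from scipy.spatial.transform import Rotation as Ro
from cell import manip
U=np.array([.317,.948,0]);S=np.array([-.948,.317,0])
s=manip.read_state(); R=Ro.from_euler("xyz",s["eef_rot"]).as_matrix(); p=s["eef_pos"]
print("pos",p.round(1),"us",(p@U).round(1),(p@S).round(1),"rotvec to square",(Ro.from_matrix(R.T)*Ro.from_matrix(np.c_[-U.__class__.__call__(U) if 0 else np.cross(U,[0,0,-1]),U,[0,0,-1]])).as_rotvec().round(3))
for a in sys.argv[1:]:
    k,*v=a.split(","); v=np.array(v,float)
    t=v if k=="w" else v[0]*U+v[1]*S+[0,0,v[2]]
    print(a,(R.T@(t-p)).round(0))
E
python3 go.py w,400,0,210 u,-280,-561,205
```

```text
pos [191.5 515.3 205. ] us 549.2 -18.2 rotvec to square [-0.001 -0.    -0.033]
w,400,0,210 [-375. -410.   -5.]
u,-280,-561,205 [-570. -811.    1.]
```

```bash
python3 -m crank '[[0,-375,-410,-5,0,0,-0.033],[0,-375,-410,-5,0,0,-0.033],[0,-375,-410,-5,0,0,-0.033],[0,-375,-410,-5,0,0,-0.033],[0,-375,-410,-5,0,0,-0.033],[0,-375,-410,-5,0,0,-0.033],[0,-375,-410,-5,0,0,-0.033],[0,-375,-410,-5,0,0,-0.033],[0,-375,-410,-5,0,0,-0.033],[0,-375,-410,-5,0,0,-0.033]]' 5; python3 go.py u,-280,-561,205
```

```text
clock: 1.1
eef_pos: [379.5, 50.1, 210.1]
eef_rot: [3.141, 0.0, 2.819]
wrist_force: [0.8, 1.1, -0.6]
finger_gap: 17.7
finger_force: 0.0
pos [379.5  50.1 210.1] us 167.8 -343.9 rotvec to square [ 0.  0. -0.]
u,-280,-561,205 [-217. -448.    5.]
```

```bash
python3 -m crank '[[0,-217,-448,5,0,0,0],[0,-217,-448,5,0,0,0],[0,-217,-448,5,0,0,0],[0,-217,-448,5,0,0,0],[0,-217,-448,5,0,0,0],[0,-217,-448,5,0,0,0],[0,-217,-448,5,0,0,0],[0,-217,-448,5,0,0,0],[0,-217,-448,5,0,0,0],[0,-217,-448,5,0,0,0]]'; python3 -m crank '[[0,0,0,0,0,0,0],[0,0,0,0,0,0,0]]'; python3 go.py u,-280,-561,80
```

```text
clock: 2.1
eef_pos: [442.8, -443.6, 204.4]
eef_rot: [3.141, -0.001, 2.818]
wrist_force: [1.2, 0.9, -0.0]
finger_gap: 0.5
finger_force: 0.0
clock: 2.3
eef_pos: [442.6, -441.8, 203.7]
eef_rot: [3.14, -0.002, 2.818]
wrist_force: [-0.0, 0.4, 0.6]
finger_gap: 0.3
finger_force: 0.0
pos [ 442.6 -441.8  203.7] us -278.5 -559.7 rotvec to square [ 0.001 -0.002 -0.001]
u,-280,-561,80 [ -1.  -1. 124.]
```

```bash
python3 -m crank '[[0,0,0,40,0,0,0],[0,0,0,80,0,0,0],[0,0,0,105,0,0,0],[0,0,0,124,0,0,0],[0,0,0,124,0,0,0],[0,0,7,124,0,0,0],[0,0,14,124,0,0,0],[0,0,21,124,0,0,0],[0,0,28,124,0,0,0],[0,0,35,124,0,0,0]]'
python3 -m crank '[[0,0,6,0,0,0,0],[0,0,12,0,0,0,0],[0,0,18,0,0,0,0],[0,0,24,0,0,0,0],[0,0,30,0,0,0,0],[0,0,36,0,0,0,0],[0,0,42,0,0,0,0],[0,0,48,0,0,0,0],[0,0,53,0,0,0,0],[0,0,53,0,0,0,0]]'
python3 go.py
python3 - <<'E'
from cell import optics
import cv2
p,d=optics.camera("scene"); cv2.imwrite("pics/s1.png",cv2.resize(p[150:270,230:390,::-1],(800,600),interpolation=cv2.INTER_CUBIC))
E
```

```text
clock: 3.3
eef_pos: [454.5, -407.7, 81.4]
eef_rot: [-3.141, 0.001, 2.819]
wrist_force: [-0.1, -0.4, -1.3]
finger_gap: 0.6
finger_force: 0.1
clock: 4.3
eef_pos: [471.2, -357.5, 81.0]
eef_rot: [3.142, -0.0, 2.819]
wrist_force: [0.4, -0.4, -0.9]
finger_gap: 0.3
finger_force: 0.0
pos [ 471.2 -357.5   81. ] us -189.5 -560.0 rotvec to square [ 0. -0.  0.]
```

View pics/s1.png

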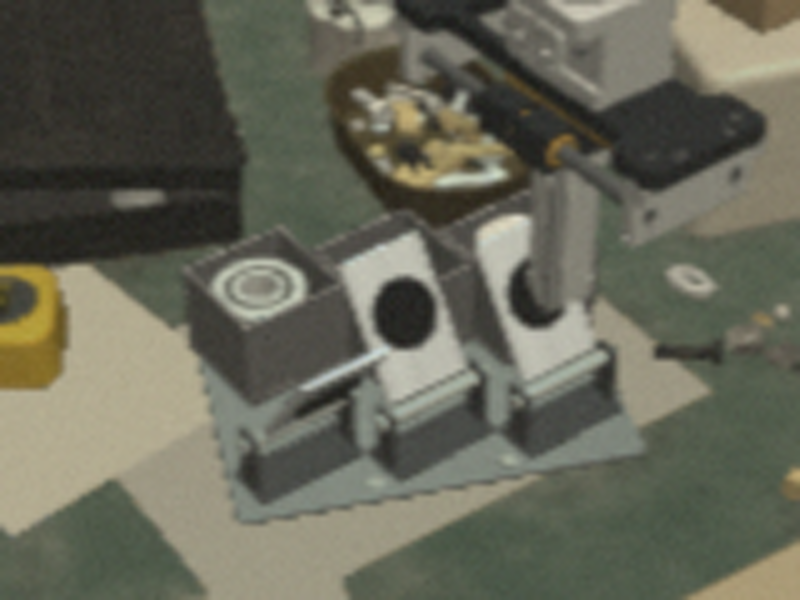

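The piston tag at (535,290) now leans back with its disc showing. Next I'll retreat, rise and move to the bearing tag.

```bash
python3 -m crank '[[0,0,-30,0,0,0,0],[0,0,-40,-40,0,0,0],[0,0,-40,-80,0,0,0],[0,0,-40,-90,0,0,0],[0,-50,-40,-90,0,0,0],[0,-50,-40,-90,0,0,0],[0,-50,-40,-90,0,0,0]]' >/dev/null; python3 go.py u,-230,-440,170 u,-230,-440,80
```

```text
pos [ 505.7 -411.6  169.3] us -229.9 -609.9 rotvec to square [ 0.001 -0.002  0.   ]
u,-230,-440,170 [170.   0.  -0.]
u,-230,-440,80 [170.   0.  90.]
```

```bash
python3 -m crank '[[0,40,0,0,0,0,0],[0,80,0,0,0,0,0],[0,120,0,0,0,0,0],[0,160,0,0,0,0,0],[0,170,0,0,0,0,0],[0,170,0,0,0,0,0],[0,170,0,40,0,0,0],[0,170,0,75,0,0,0],[0,170,0,90,0,0,0],[0,170,0,90,0,0,0]]'
python3 go.py u,-138,-440,80
```

```text
clock: 6.05
eef_pos: [344.5, -357.2, 78.9]
eef_rot: [3.14, -0.003, 2.819]
wrist_force: [0.1, 0.5, 0.3]
finger_gap: 0.3
finger_force: 0.0
pos [ 344.5 -357.2   78.9] us -229.5 -439.8 rotvec to square [ 0.002 -0.003  0.   ]
u,-138,-440,80 [ 0. 92. -1.]
```

```bash
python3 -m crank '[[0,0,8,0,0,0,0],[0,0,14,0,0,0,0],[0,0,20,0,0,0,0],[0,0,26,0,0,0,0],[0,0,32,0,0,0,0],[0,0,38,0,0,0,0],[0,0,44,0,0,0,0],[0,0,50,0,0,0,0],[0,0,56,0,0,0,0],[0,0,62,0,0,0,0]]'
python3 -m crank '[[0,0,6,0,0,0,0],[0,0,12,0,0,0,0],[0,0,18,0,0,0,0],[0,0,24,0,0,0,0],[0,0,30,0,0,0,0],[0,0,30,0,0,0,0],[0,0,0,0,0,0,0],[0,0,-10,-40,0,0,0],[0,0,-10,-90,0,0,0],[0,0,-10,-90,0,0,0]]'; python3 go.py u,-81,-501,170
```

```text
clock: 7.05
eef_pos: [364.3, -298.7, 80.9]
eef_rot: [3.142, -0.0, 2.819]
wrist_force: [-0.2, -0.5, 0.5]
finger_gap: 0.5
finger_force: 0.0
clock: 8.05
eef_pos: [362.5, -310.7, 176.6]
eef_rot: [-3.137, 0.008, 2.818]
wrist_force: [0.3, -1.5, 0.6]
finger_gap: 0.6
finger_force: 0.0
pos [ 362.5 -310.7  176.6] us -179.6 -442.1 rotvec to square [-0.004  0.008 -0.001]
u,-81,-501,170 [-58.  99.   7.]
```

```bash
python3 -m crank '[[0,-30,50,0,0,0,0],[0,-59,98,0,0,0,0],[0,-59,98,0,0,0,0],[0,-59,98,0,0,0,0],[0,-59,98,0,0,0,0]]' >/dev/null; python3 go.py u,-81,-501,82
python3 - <<'E'
from cell import optics
import cv2
p,d=optics.camera("scene"); cv2.imwrite("pics/s2.png",cv2.resize(p[150:270,230:390,::-1],(800,600),interpolation=cv2.INTER_CUBIC))
E
```

```text
pos [ 447.5 -234.8  170.6] us -80.7 -498.6 rotvec to square [-0.    -0.001  0.   ]
u,-81,-501,82 [-2. -0. 89.]
```

View pics/s2.png

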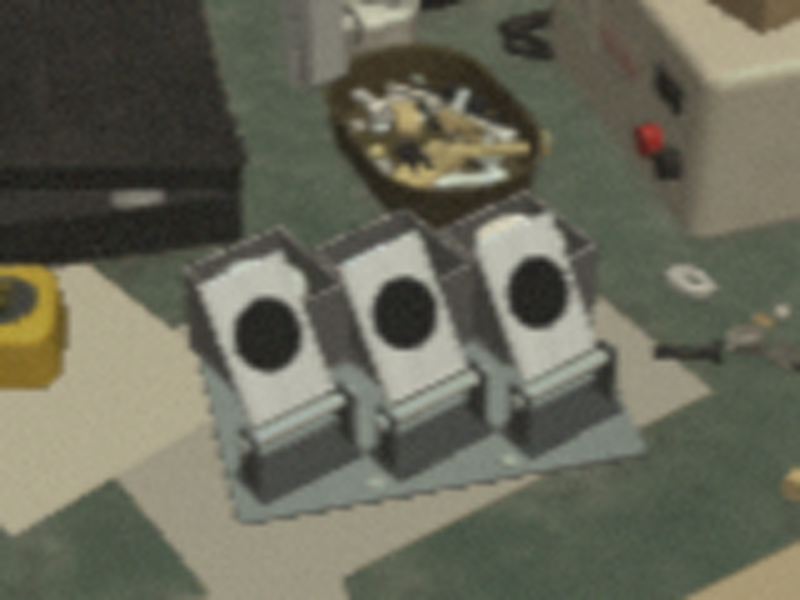

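All three tags now lean back with discs at (267,333), (404,313) and (539,292). Next is the middle tag, pushed from its bin side.

```bash
python3 -m crank '[[0,-2,0,40,0,0,0],[0,-2,0,75,0,0,0],[0,-2,0,89,0,0,0],[0,-2,0,89,0,0,0],[0,-2,-7,89,0,0,0],[0,-2,-14,89,0,0,0],[0,-2,-21,89,0,0,0],[0,-2,-27,89,0,0,0],[0,-2,-33,89,0,0,0],[0,-2,-39,89,0,0,0]]'
python3 -m crank '[[0,0,-6,0,0,0,0],[0,0,-12,0,0,0,0],[0,0,-18,0,0,0,0],[0,0,-24,0,0,0,0],[0,0,-30,0,0,0,0],[0,0,-36,0,0,0,0],[0,0,-42,0,0,0,0],[0,0,-48,0,0,0,0],[0,0,-54,0,0,0,0],[0,0,-58,0,0,0,0]]'
python3 -m crank '[[0,0,0,0,0,0,0],[0,0,30,0,0,0,0],[0,0,45,-40,0,0,0],[0,0,45,-90,0,0,0],[0,0,45,-130,0,0,0],[0,0,75,-140,0,0,0],[0,0,120,-140,0,0,0],[0,0,160,-140,0,0,0],[0,0,160,-140,0,0,0],[0,0,160,-140,0,0,0]]'
python3 - <<'E'
from cell import optics
import cv2,numpy as np
a,_=optics.camera("scene"); b,_=optics.camera("top"); f=lambda p:cv2.resize(np.ascontiguousarray(p[...,::-1]),(800,300))
cv2.imwrite("pics/s3.png",np.vstack([f(a[170:260,215:455]),f(b[140:260,190:510])]))
E
```

```text
clock: 9.6
eef_pos: [437.4, -272.6, 82.1]
eef_rot: [-3.142, 0.0, 2.819]
wrist_force: [-0.0, 0.2, -0.1]
finger_gap: 0.7
finger_force: 0.1
clock: 10.6
eef_pos: [419.0, -327.6, 82.0]
eef_rot: [-3.142, 0.0, 2.819]
wrist_force: [0.2, 0.2, 0.2]
finger_gap: 0.5
finger_force: 0.0
clock: 11.6
eef_pos: [470.0, -174.8, 222.0]
eef_rot: [-3.141, 0.0, 2.821]
wrist_force: [0.0, 0.3, 0.4]
finger_gap: 0.5
finger_force: 0.0
```

View pics/s3.png

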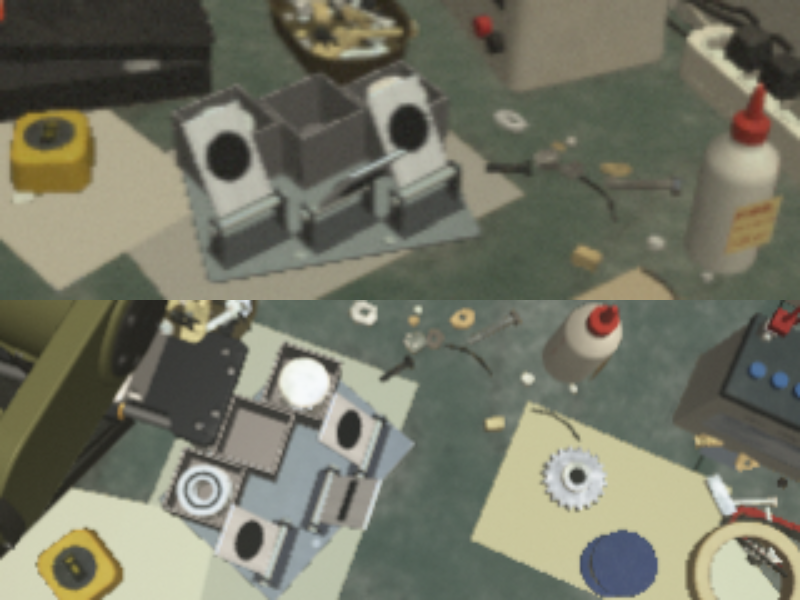

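The final picture shows the two outer tags with discs up, at (250,540) and (350,430). The middle tag shows its bar at (348,498) in front of the empty bin. The bottle, tape and parts haven't moved, and the arm is clear.

```bash
python3 -m crank '[[0,0,0,0,0,0,0],[0,0,0,0,0,0,0],[0,0,0,0,0,0,0]]' >/dev/null; python3 -c "
from cell import manip
print(manip.sign_off())"
```

```text
the job is handed in; nothing more can be done
None
```

The job is handed in: the piston and bearing tags lean back showing discs, the empty bin's tag leans forward showing its bar, and nothing else looked moved in the last pictures; no verdict was returned.

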